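Open the stuck screw-top canister

ROBOT

A 6-joint arm with a two-finger parallel gripper is mounted at the origin on the work surface. World frame = base frame: x ahead of the robot, y to its left, z up, the work surface at z = 0. Lengths are in m, angles in rad, forces in N, time in s.
With the tool pointing down it reaches from about 0.25 to 0.725 m from the base axis. Payload 9.7 kg.
Tool frame: the origin (TCP) lies between the finger pads; the fingertips stand 11 mm ahead of it and the grasp point (between the pads) lies 8 mm behind it; z points along the fingers, y is the direction in which the jaws open and shut (so a half turn about z gives the same grasp; the last joint's range is limited). The gripper opens to 85 mm and grips with 20 to 120 N. Pads are 22 mm wide; open, the fingers measure 114 mm over their backs; the gripper's body (76 mm by 85 mm) begins 54 mm behind the grasp point. The pads swing forward as they close: fully open they stand 13 mm farther back than shut.
Start: joints at [-1.27, 0.087, 0.176, 1.66, 0, 1.571], TCP at [0.163, -0.525, 0.242] pointing down, gripper open.
Joint ranges: [-3.13, 3.13], [-0.85, 1.81], [-1.15, 1.24], [-2.2, 2.28], [-1.44, 1.52], [-3.14, 3.14]. Speed limits (rad/s): [2.22, 2.22, 2.57, 3.14, 3.14, 3.14].

INTERFACE

Orientations are given as a unit quaternion [w, x, y, z].
In Python, from rig import robot gives the robot as it stands.
- The arm moves only by the tool jog_arm, never from a script. Its argument "moves" is text: rows parted by semicolons, each of 7 numbers parted by spaces: the turn, a rotation vector about the tool's x, y, z in degrees, then the shift along the tool's x, y, z in m, then the finger opening in m, from 0 to 0.0854. A call has 1 to 10 rows; each row is the pose to reach, as a shift and turn from the pose commanded when the call began, along the tool's axes at that moment; what a row does not reach only later rows make up. A row lasts 1/8 s, in which the tool goes at most 62.5 mm and 10.7 degrees, less where a joint would pass 70% of its speed; a pose out of reach is approached as far as the arm can. A call with a gripper value outside its range is refused whole. The fingers move at their own pace and stop on an object; "force" is the grip in N (left out, the last holds). Time passes only in rows, so rows that repeat a pose let the fingers close. It gives the time, the measured TCP pose, the force and the opening at its end, in the units of the state.
- robot.sense(): the state, without advancing time (a new reading comes with each control period).
- robot.get_image(name): name is "scene" or "side" or "wrist"; returns a dict with "image" (384x512x3 uint8, blue, green, red), "K" (3x3 intrinsics, pixels), "cam_to_world" (4x4, takes a point from camera to world coordinates); the wrist camera has in their place "hand_eye" (4x4, takes a point from camera to tool coordinates, whose origin is the TCP and whose axes are the flange's). Camera axes: x right, y up, looking along -z (the intrinsics and any distortion apply to the point x, -y, -z); pixel columns grow to the right and rows downward; lengths in m; the calibration is good to about 2 mm. The wrist camera is an equidistant fisheye: a pixel r from the principal point sees the ray r / f radians off the axis. A picture is of the moment at which its call begins: read the wrist's pose just before it. There is no depth.
- robot.hand_in(): hands the job in, once; it reports no verdict.
The state is a dict: "time": time; "qpos": joint angles; "qvel": joint speeds; "tau": joint torques, N m; "tool_pos": TCP position; "tool_rot": TCP orientation; "contact_force": force on the tool from outside, world axes, zero at the start; "ft_torque": the same for the moment, N m; "opening": finger opening in m.
Only numpy, scipy, OpenCV 4.12 (cv2) and the standard library are available. Lean on these libraries where they do the work, as an engineer would, in place of code of your own. Each camera call takes 0.05 s, during which the arm holds its last target. There are 200 camera calls.

TASK

The small aluminium canister held in the bench clamp has a stuck screw cap. Grip the cap, break it loose with a short hard twist (anticlockwise seen from above), spin it on by feel until its thread lets go and not hard into the stop beyond, lift it off without tugging or crushing it, and set it down gently, right way up and flat, inside the low square parts tray. Leave the other parts on the desk where they are.

Things in the scene. Friction and masses are not known exactly. Their poses are not given: they have to be found in the camera images.
- cap_center (a point): centre, half-way up, of the round knurled aluminium cap: 58 mm across, 30 mm high, 60 g, hollow, flat top, z up. Screwed on at the start; anticlockwise from above takes it off. Grip at mid height, across any diameter: about 30 N a finger holds it for the hard twist, over 60 N a finger dents it.
- cap_top (a point): centre of the cap's flat top. The cap is stuck for about its first 0.4 rad (about 0.5 N m), then turns almost freely. It lets go after 0.55 to 1.35 rad in all: different each time, not visible, told by no reading. Before that it lifts only 1 to 1.5 mm; then it lifts freely over some 0.25 rad more, after which it meets a solid stop.
- canister_mouth (a point): centre of the canister's open mouth, under the cap at the start, 101 mm above the desk; neck 40 mm across, z up. The cap must rise 31 mm to clear it. Over 50 N between cap and canister (tugging, pressing, turning hard into the stop) damages the thread.
- neck_foot (a point): centre of the canister's shoulder, 72 mm above the desk, 2 mm below the cap's rim at the start. The canister, 54 mm across, is fixed in a steel bench clamp (base 110 x 100 mm, jaws up to 44 mm above the desk) and does not move.
- tray: low square grey parts tray, 150 x 150 mm outside, rim 10 mm high, walls 4 mm, fixed to the desk; origin at the centre of its underside, its floor is 4 mm above the origin, z up, sides along its x and y
- winding_key: bystander: black plastic winding key, 30 mm wide, 34 mm high, standing; origin under its centre
- bezel: bystander: chrome rectangular window bezel, 34 x 22 x 8 mm; origin under its centre
- adapter: bystander: copper-toned lens adapter ring, 56 mm across, 14 mm high; origin under its centre
- lens_cap: bystander: heavy steel lens cap, 52 mm across, 13 mm high; origin under its centre
Not all that is in view belongs to the job. Of the things that look like the part that bears canister_mouth, the middle-sized one is meant.

How it is judged:
On the way, in this order (a step that is already met when the one before it is completed fails the run):
1. the cap is broken loose: turned at least 0.4 rad on the canister, still on its neck (angle between the x axis of cap_center and the x axis of canister_mouth, either way round above 0.4 rad and distance between cap_center and canister_mouth below 0.02 m), for 0.05 s.
2. the cap is lifted clear of the canister (z of cap_center in the frame of canister_mouth above 0.022 m), for 0.1 s.
At the end, for the whole second after the job is handed in: the cap stands right way up (tilt under 0.1 rad) and at rest on the tray's floor, wholly inside the rim (its centre within 50 mm of the tray's centre along each side), released (x of cap_center in the frame of tray between -0.05 and 0.05 m and y of cap_center in the frame of tray between -0.05 and 0.05 m and z of cap_center in the frame of tray between 0.015 and 0.022 m and angle between cap_center's own z axis and vertical below 0.1 rad and linear speed of cap below 0.02 m/s); the robot touches nothing.
It fails at once if the cap is dented: more than 130 N from the fingers together (contact force between the fingers and cap above 130 N).
It fails at once if the thread is strained: more than 50 N between cap and canister (contact force between cap and canister above 50 N).
It fails at once if the cap is dropped or slammed into the tray: over 0.45 m/s within 20 mm of its floor (z of cap_center in the frame of tray below 0.039 m and horizontal distance between cap_center and tray below 0.08 m and linear speed of cap above 0.45 m/s).
It fails at once if a bystander is moved more than 20 mm (distance of any of winding_key, bezel, adapter, lens_cap from where it was at the start of the episode above 0.02 m).
It also fails if it takes over 51 s, if anything falls off the work surface, if the arm or the gripper's body presses on something with over 40 N, if the wrist force passes 120 N, or if a joint passes its speed limit or range.

## Working session

There is one attempt and no reset: what is moved stays moved. The work goes in short steps, Python scripts to look and compute and a tool call to move; the robot and the scene stay as the last step left them, time stands still between calls to the robot, and variables do not carry over. Pictures are saved under pics/ and viewed, about 8 in all and at most 12, crops included, and the job is handed in when it is done.

Besides the shell and the picture viewer there is one more tool, called after ">>>" as name(argument=value, ...) on one line, values as JSON. jog_arm: Moves the arm, as the interface text tells. Its arguments: {"type":"object","properties":{"moves":{"type":"string"},"force":{"type":"number"}},"required":["moves"]}

```bash
ls; mkdir -p pics
python3 - <<'E'
from rig import robot
import cv2,numpy as np,pickle
s=robot.sense(); print({k:np.round(v,3).tolist() for k,v in s.items()})
d={}
for n in("scene","side","wrist"):
    d[n]=robot.get_image(n)
    print(n,{k:np.round(v,3).tolist() for k,v in d[n].items() if k!="image"})
d['s']=s
pickle.dump(d,open('d0.pkl','wb'))
cv2.imwrite('pics/a.png',d['scene']['image']);cv2.imwrite('pics/b.png',d['side']['image']);cv2.imwrite('pics/c.png',d['wrist']['image'])
E
```

```text
pics
{'time': 0.0, 'qpos': [-1.27, 0.087, 0.175, 1.66, -0.0, 1.571], 'qvel': [-0.001, 0.002, -0.001, -0.001, -0.0, 0.001], 'tau': [-0.0, -52.039, 46.48, 0.017, 0.0, 0.0], 'tool_pos': [0.163, -0.525, 0.242], 'tool_rot': [-0.001, 0.989, 0.15, -0.0], 'contact_force': [-0.066, -0.012, 0.338], 'ft_torque': [0.025, -0.012, 0.033], 'opening': 0.086}
scene {'K': [[378.269, 0.0, 249.524], [0.0, 378.269, 183.432], [0.0, 0.0, 1.0]], 'cam_to_world': [[-0.486, -0.601, 0.634, 1.104], [0.874, -0.342, 0.344, 0.25], [0.01, 0.722, 0.692, 0.691], [0.0, 0.0, 0.0, 1.0]]}
side {'K': [[360.291, 0.0, 261.639], [0.0, 360.291, 191.199], [0.0, 0.0, 1.0]], 'cam_to_world': [[-0.989, 0.12, -0.09, 0.496], [-0.15, -0.762, 0.63, 0.37], [0.007, 0.636, 0.771, 0.618], [0.0, 0.0, 0.0, 1.0]]}
wrist {'K': [[297.319, 0.0, 254.052], [0.0, 297.319, 194.292], [0.0, 0.0, 1.0]], 'hand_eye': [[0.0, 0.947, 0.321, 0.083], [1.0, -0.0, -0.001, 0.0], [-0.001, 0.321, -0.947, -0.132], [0.0, 0.0, 0.0, 1.0]]}
```

View pics/a.png

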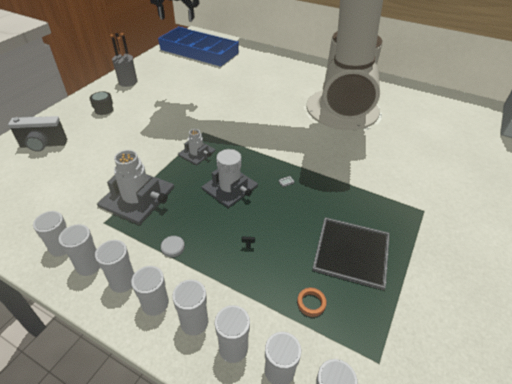

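View pics/b.png

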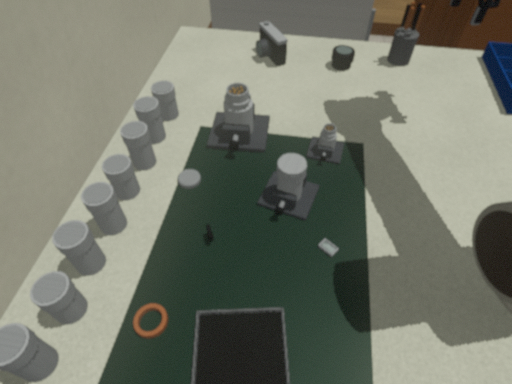

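The scene picture shows the capped canister (cap top about (229,158)) between a bigger and a smaller uncapped one, with the tray at (352,251), key (248,241), bezel (287,181), lens cap (172,245) and adapter (312,302). In the side view the cap top is at about (292,163).

```bash
cat > h.py <<'E'
import numpy as np,cv2
def ray(d,u,v):
    K=d['K'];T=d['cam_to_world']
    r=np.array([(u-K[0,2])/K[0,0],-(v-K[1,2])/K[1,1],-1.]);return T[:3,3],T[:3,:3]@r
def plane(d,u,v,z):
    o,r=ray(d,u,v);return o+r*(z-o[2])/r[2]
E
python3 - <<'E'
import pickle;from h import *
d=pickle.load(open('d0.pkl','rb'));s,b=d['scene'],d['side']
for n,D,z,pts in[("captop scene",s,.104,[(229,158)]),("captop side",b,.104,[(292,163)]),
 ("tray corners scene",s,.01,[(329,221),(389,238),(384,283),(315,266)]),("tray side top corners",b,.01,[(196,311),(284,309)]),
 ("key,bez",s,0,[(248,247),(287,183)]),("adapter",s,.007,[(312,302)]),("lenscap",s,.013,[(172,245)]),
 ("big base",s,0.01,[(137,197)]),("big top@.15",s,.15,[(127,158)]),("small top@.07",s,.07,[(195,133)]),("big side@.15",b,.15,[(237,90)]),("small side@.07",b,.07,[(329,130)])]:
    for p in pts: print(n,np.round(plane(D,*p,z),3))
a=cv2.resize(s['image'][110:300,80:400],None,fx=2.4,fy=2.4,interpolation=2)
cv2.imwrite('pics/d.png',a)
E
```

```text
captop scene [ 0.513 -0.128  0.104]
captop side [ 0.508 -0.131  0.104]
tray corners scene [0.499 0.137 0.01 ]
tray corners scene [0.479 0.274 0.01 ]
tray corners scene [0.601 0.294 0.01 ]
tray corners scene [0.632 0.155 0.01 ]
tray side top corners [0.639 0.154 0.01 ]
tray side top corners [0.49  0.128 0.01 ]
key,bez [0.653 0.004 0.   ]
key,bez [ 0.42  -0.008  0.   ]
adapter [0.711 0.181 0.007]
lenscap [ 0.739 -0.141  0.013]
big base [ 0.662 -0.309  0.01 ]
big top@.15 [ 0.671 -0.294  0.15 ]
small top@.07 [ 0.434 -0.286  0.07 ]
big side@.15 [ 0.647 -0.288  0.15 ]
small side@.07 [ 0.435 -0.282  0.07 ]
```

View pics/d.png

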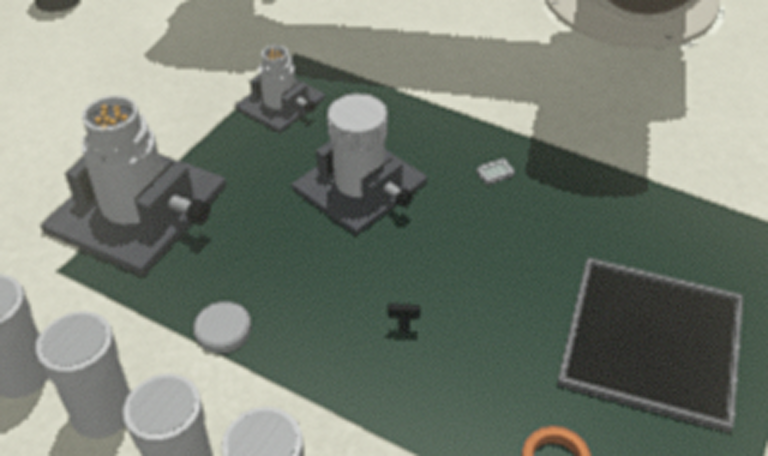

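Picture 3 (crop) confirms the same layout, with the cap's top at crop (357,112) and the tray corners at (592,262), (741,295), (735,425), (562,382). The cap is near (0.510,-0.130) and the tray centre near (0.552,0.215). I'll move above the cap.

>>> jog_arm(moves="0 0 0 0.05 -0.03 0 0.085; 0 0 0 0.1 -0.06 0 0.085; 0 0 0 0.15 -0.09 0 0.085; 0 0 0 0.2 -0.12 0 0.085; 0 0 0 0.25 -0.15 0 0.085; 0 0 0 0.3 -0.185 0 0.085; 0 0 0 0.35 -0.215 0 0.085; 0 0 0 0.4 -0.245 0 0.085; 0 0 0 0.449 -0.275 0.03 0.085; 0 0 0 0.449 -0.275 0.03 0.085", force=40)

```text
time: 1.4
tool_pos: [0.5111, -0.1267, 0.2094]
tool_rot: [-0.001, 0.988, 0.152, -0.002]
contact_force: [-1.7, -0.4, -0.7]
opening: 0.085
```

```bash
cat >> h.py <<'E'
from scipy.spatial.transform import Rotation as R
def toolT(s):
    w,x,y,z=s['tool_rot'];return R.from_quat([x,y,z,w]).as_matrix(),np.array(s['tool_pos'])
def wplane(d,s,u,v,z):
    K=d['K'];a=np.array([u-K[0,2],v-K[1,2]]);r=np.hypot(*a);t=r/K[0,0]
    n=np.array([a[0]/r*np.sin(t),-a[1]/r*np.sin(t),-np.cos(t)]);H=d['hand_eye'];Rt,p=toolT(s)
    o=p+Rt@H[:3,3];q=Rt@H[:3,:3]@n;return o+q*(z-o[2])/q[2]
def look(name):
    from rig import robot
    import pickle
    s=robot.sense();d=robot.get_image('wrist');cv2.imwrite(f'pics/{name}.png',d['image']);pickle.dump((s,d),open(name+'.pkl','wb'))
    print({k:np.round(v,3).tolist() for k,v in s.items() if k not in('qvel','tau')});return s,d
E
python3 -c "
from h import *;look('e')"
```

```text
{'time': 1.4, 'qpos': [-0.243, 0.025, 0.047, 1.597, 0.0, 2.593], 'tool_pos': [0.511, -0.127, 0.209], 'tool_rot': [-0.001, 0.988, 0.152, -0.002], 'contact_force': [-1.67, -0.441, -0.676], 'ft_torque': [-0.03, 0.05, -0.015], 'opening': 0.085}
```

View pics/e.png

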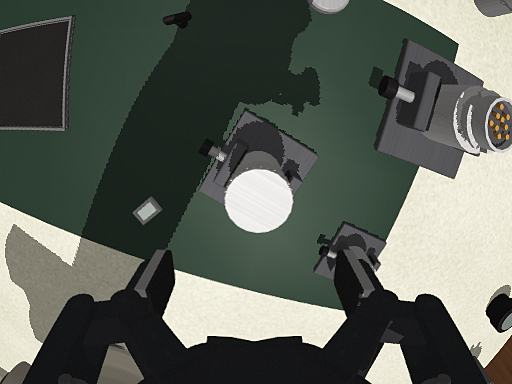

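The wrist view shows the bright cap top centred at about (259,201), between the open fingers. I'll fit it.

Run:
```python
import pickle;from h import *
s,d=pickle.load(open('e.pkl','rb'));g=d['image'].min(2)
m=(g>205).astype('u1');m[:150]=0;m[245:]=0;m[:,:210]=0;m[:,310:]=0
m=cv2.morphologyEx(m,cv2.MORPH_CLOSE,np.ones((7,7)));m=cv2.morphologyEx(m,cv2.MORPH_OPEN,np.ones((7,7)))
c=max(cv2.findContours(m,0,1)[0],key=cv2.contourArea)[:,0]
P=np.array([wplane(d,s,*p,.104) for p in c]);A=np.c_[2*P[:,:2],np.ones(len(P))]
x=np.linalg.lstsq(A,(P[:,:2]**2).sum(1),rcond=None)[0];r=np.sqrt(x[2]+x[0]**2+x[1]**2)
print('cap',x[:2],'r',r,'resid',np.std(np.hypot(*(P[:,:2]-x[:2]).T)))
Rt,p=toolT(s);print('tool shift',Rt.T@(np.r_[x[:2],.079]-p))
```

```text
cap [ 0.5079098  -0.13187848] r 0.028285327005445116 resid 0.00035202045377846704
tool shift [-0.00413709  0.0042657   0.13042479]
```

>>> jog_arm(moves="0 0 0 -0.004 0.004 0.02 0.085; 0 0 0 -0.004 0.004 0.05 0.085; 0 0 0 -0.004 0.004 0.08 0.085; 0 0 0 -0.004 0.004 0.1 0.085; 0 0 0 -0.004 0.004 0.115 0.085; 0 0 0 -0.004 0.004 0.125 0.085; 0 0 0 -0.004 0.004 0.13 0.075; 0 0 0 -0.004 0.004 0.13 0.068; 0 0 0 -0.004 0.004 0.13 0.064; 0 0 0 -0.004 0.004 0.13 0.062", force=20)

```text
time: 2.7
tool_pos: [0.5079, -0.1341, 0.083]
tool_rot: [-0.0, 0.989, 0.15, 0.0]
contact_force: [-0.8, 4.3, 4.5]
opening: 0.0617
```

```bash
python3 -c "
from h import *;look('f')"
```

```text
{'time': 2.7, 'qpos': [-0.259, 0.026, -0.195, 1.349, 0.001, 2.582], 'tool_pos': [0.508, -0.134, 0.083], 'tool_rot': [-0.0, 0.989, 0.15, 0.0], 'contact_force': [-0.757, 4.284, 4.456], 'ft_torque': [0.917, 0.349, 0.045], 'opening': 0.062}
```

View pics/f.png

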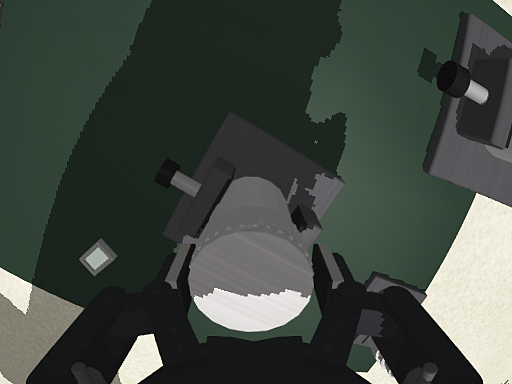

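The close view shows the cap between the pads with the right finger almost touching. The y force means the tool is about 2 mm off, so I'll correct and then close gently.

>>> jog_arm(moves="0 0 0 0 -0.002 0 0.064; 0 0 0 0 -0.002 0 0.064; 0 0 0 0 -0.002 0 0.062; 0 0 0 0 -0.002 0 0.062", force=20)

```text
time: 3.25
tool_pos: [0.5071, -0.1328, 0.0822]
tool_rot: [0.0, 0.989, 0.15, -0.0]
contact_force: [0.4, 0.6, 0.3]
opening: 0.0621
```

>>> jog_arm(moves="0 0 0 0 0 0.002 0.062; 0 0 0 0 0 0.003 0.062; 0 0 0 0 0 0.003 0.061; 0 0 0 0 0 0.003 0.06; 0 0 0 0 0 0.003 0.059; 0 0 0 0 0 0.003 0.058; 0 0 0 0 0 0.003 0.056; 0 0 0 0 0 0.003 0.05; 0 0 0 0 0 0.003 0.05", force=20)

```text
time: 4.38
tool_pos: [0.5071, -0.1327, 0.0795]
tool_rot: [-0.0, 0.989, 0.15, 0.0]
contact_force: [-3.0, 2.2, 5.6]
opening: 0.0585
```

>>> jog_arm(moves="0 0 0 0 0 0 0.05; 0 0 0 0 0 0 0.05; 0 0 0 0 0 0 0.05", force=35)

```text
time: 4.75
tool_pos: [0.5071, -0.1326, 0.0796]
tool_rot: [-0.0, 0.989, 0.15, 0.0]
contact_force: [-3.3, 1.2, 5.5]
opening: 0.058
```

```bash
python3 -c "
from rig import robot;s=robot.sense();print(s)"
```

```text
{'time': 4.75, 'qpos': array([-2.55915452e-01,  2.50715571e-02, -2.02779815e-01,  1.34272366e+00,
        1.74587934e-04,  2.58484020e+00]), 'qvel': array([-1.07103164e-03,  2.71642402e-04, -6.73740204e-04, -8.37202664e-04,
        1.83334419e-03, -9.09878527e-05]), 'tau': array([-7.75086600e-01, -4.50506043e+01,  4.48355985e+01, -1.32132869e+00,
       -4.52551050e-01,  1.20170700e-02]), 'tool_pos': array([ 0.5071105 , -0.13263737,  0.07964583]), 'tool_rot': array([-3.64534387e-05,  9.88708440e-01,  1.49851928e-01,  1.36140339e-04]), 'contact_force': array([-3.25707215,  1.15356394,  5.46285667]), 'ft_torque': array([0.58705129, 0.49702658, 0.01330892]), 'opening': 0.05796388675950153}
```

>>> jog_arm(moves="0 0 -10 0 0 0 0.05; 0 0 -20 0 0 0 0.05; 0 0 -30 0 0 0 0.05; 0 0 -30 0 0 0 0.05; 0 0 -30 0 0 0 0.05", force=35)

```text
time: 5.38
tool_pos: [0.5075, -0.1329, 0.0797]
tool_rot: [0.0, 0.917, 0.399, 0.0]
contact_force: [-0.2, -0.2, 5.7]
opening: 0.058
```

```bash
python3 -c "
from h import *;s,d=look('g')
cv2.imwrite('pics/g2.png',cv2.resize(d['image'][140:384,130:380],None,fx=2.2,fy=2.2))"
```

```text
{'time': 5.375, 'qpos': [-0.256, 0.025, -0.203, 1.342, -0.0, 2.066], 'tool_pos': [0.507, -0.133, 0.08], 'tool_rot': [0.0, 0.917, 0.399, 0.0], 'contact_force': [-0.195, -0.195, 5.683], 'ft_torque': [0.165, 0.007, 0.044], 'opening': 0.058}
```

View pics/g2.png

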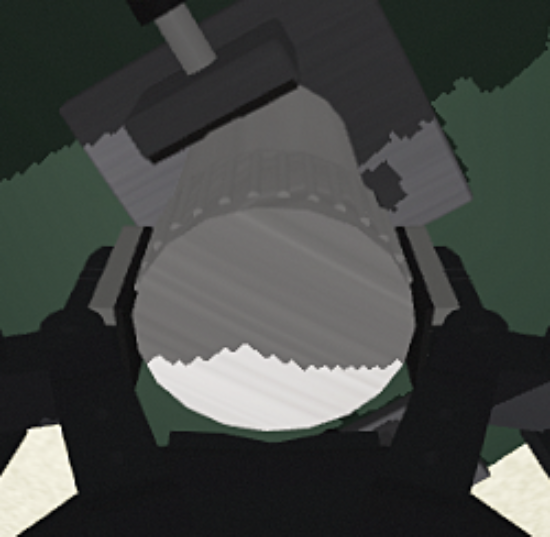

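The cap sits squarely between the pads, and faint brush streaks show on its top. I'll compare the streak direction before and after the twist to see whether it slipped.

```bash
cat >> h.py <<'E'
def streak(n,box=(218,258,215,285)):
    import pickle
    s,d=pickle.load(open(n+'.pkl','rb'));g=d['image'].mean(2).astype('f4')
    a,b,c,e=box;g=cv2.GaussianBlur(g,(0,0),1);gx=cv2.Sobel(g,5,1,0);gy=cv2.Sobel(g,5,0,1)
    gx=gx[a:b,c:e];gy=gy[a:b,c:e];w=np.hypot(gx,gy)<40;gx=gx*w;gy=gy*w
    return np.degrees(.5*np.arctan2(2*(gx*gy).sum(),(gx*gx-gy*gy).sum()))%180, w.mean(), np.hypot((gx**2-gy**2).sum(),2*(gx*gy).sum())/(gx**2+gy**2).sum()
E
python3 -c "
from h import *
for n in 'fg':
  print(n,streak(n),streak(n,(245,280,215,285)))"
```

```text
f (np.float32(100.53567), np.float64(0.9453571428571429), np.float32(0.4916727)) (np.float32(117.29805), np.float64(1.0), np.float32(0.98021585))
g (np.float32(97.019196), np.float64(0.9478571428571428), np.float32(0.46326342)) (np.float32(116.66287), np.float64(0.9991836734693877), np.float32(0.94489187))
```

The streaks stayed put in the tool frame (117.3° against 116.7°), so the cap turned with the gripper by about 0.52 rad. Next, turn a little and probe with small lifts.

>>> jog_arm(moves="0 0 -4 0 0 -0.001 0.05; 0 0 -6 0 0 -0.002 0.05; 0 0 -6 0 0 -0.002 0.05; 0 0 -6 0 0 -0.002 0.05")

```text
time: 5.92
tool_pos: [0.5068, -0.1328, 0.0809]
tool_rot: [-0.0, 0.894, 0.447, -0.0]
contact_force: [0.1, -0.5, -2.0]
opening: 0.0574
```

>>> jog_arm(moves="0 0 0 0 0 -0.001 0.05; 0 0 0 0 0 -0.001 0.05; 0 0 0 0 0 -0.001 0.05")

```text
time: 6.3
tool_pos: [0.5068, -0.1327, 0.0813]
tool_rot: [-0.0, 0.894, 0.448, -0.001]
contact_force: [3.8, -2.5, -16.3]
opening: 0.0574
```

The thread still holds at 0.63 rad: a further 1 mm of lift gave 16 N. I'll keep a mild upward bias and turn in 6° steps until the force drops away.

>>> jog_arm(moves="0 0 -3 0 0 0.0003 0.05; 0 0 -6 0 0 0.0003 0.05; 0 0 -6 0 0 0.0003 0.05; 0 0 -6 0 0 0.0003 0.05")

```text
time: 6.8
tool_pos: [0.5065, -0.1325, 0.0813]
tool_rot: [-0.001, 0.87, 0.494, -0.001]
contact_force: [-0.6, 0.5, -15.4]
opening: 0.0579
```

>>> jog_arm(moves="0 0 -3 0 0 0.0002 0.05; 0 0 -6 0 0 0.0002 0.05; 0 0 -6 0 0 0.0002 0.05; 0 0 -6 0 0 0.0002 0.05")

```text
time: 7.3
tool_pos: [0.5068, -0.1326, 0.0816]
tool_rot: [-0.0, 0.843, 0.538, -0.0]
contact_force: [-0.8, 0.2, -14.0]
opening: 0.0575
```

>>> jog_arm(moves="0 0 -3 0 0 0 0.05; 0 0 -6 0 0 0 0.05; 0 0 -6 0 0 0 0.05; 0 0 -6 0 0 0 0.05")

```text
time: 7.8
tool_pos: [0.5078, -0.1327, 0.083]
tool_rot: [0.001, 0.813, 0.582, 0.001]
contact_force: [-0.8, 2.4, 0.0]
opening: 0.0577
```

The force dropped to 0 and the tool rose 1.4 mm, so the thread has let go at about 0.94 rad. I'll lift gently.

>>> jog_arm(moves="0 0 0 0 0 -0.001 0.05; 0 0 0 0 0 -0.002 0.05; 0 0 0 0 0 -0.003 0.05; 0 0 0 0 0 -0.003 0.05")

```text
time: 8.3
tool_pos: [0.5072, -0.1328, 0.0849]
tool_rot: [0.0, 0.813, 0.582, 0.0]
contact_force: [0.5, 1.1, -0.4]
opening: 0.0576
```

```bash
python3 -c "
from h import *;look('k');print(streak('k',(245,280,215,285)))"
```

```text
{'time': 8.3, 'qpos': [-0.256, 0.023, -0.194, 1.353, -0.0, 1.642], 'tool_pos': [0.507, -0.133, 0.085], 'tool_rot': [0.0, 0.813, 0.582, 0.0], 'contact_force': [0.498, 1.099, -0.412], 'ft_torque': [0.314, 0.085, 0.055], 'opening': 0.058}
(np.float32(116.54723), np.float64(0.9991836734693877), np.float32(0.9502189))
```

It lifts freely with about 0.5 N and the streaks are unchanged. Lifting on up.

>>> jog_arm(moves="0 0 0 0 0 -0.003 0.05; 0 0 0 0 0 -0.006 0.05; 0 0 0 0 0 -0.01 0.05; 0 0 0 0 0 -0.015 0.05; 0 0 0 0 0 -0.02 0.05; 0 0 0 0 0 -0.03 0.05; 0 0 0 0 0 -0.04 0.05; 0 0 0 0 0 -0.055 0.05; 0 0 0 0 0 -0.07 0.05; 0 0 0 0 0 -0.07 0.05")

```text
time: 9.6
tool_pos: [0.5078, -0.1329, 0.1565]
tool_rot: [0.001, 0.813, 0.582, 0.001]
contact_force: [-0.6, 0.1, -1.1]
opening: 0.0577
```

```bash
python3 -c "
from h import *;look('l')
from rig import robot
d=robot.get_image('scene');cv2.imwrite('pics/l2.png',cv2.resize(d['image'][80:300,80:400],None,fx=2.4,fy=2.4))"
```

```text
{'time': 9.6, 'qpos': [-0.256, 0.009, -0.07, 1.489, 0.0, 1.642], 'tool_pos': [0.508, -0.133, 0.157], 'tool_rot': [0.001, 0.813, 0.582, 0.001], 'contact_force': [-0.608, 0.137, -1.059], 'ft_torque': [0.006, 0.047, -0.009], 'opening': 0.058}
```

View pics/l2.png

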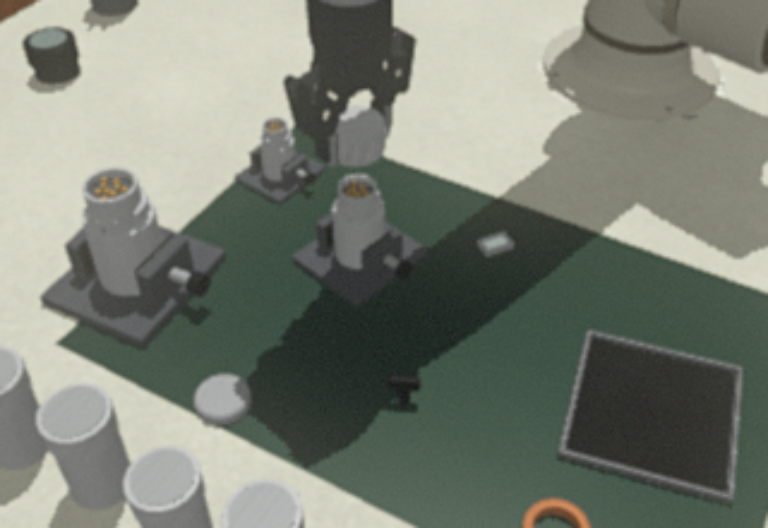

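The cap is off in the gripper, the canister's open mouth is visible at (357,190), and the bystanders are unmoved. Carrying it to the tray.

>>> jog_arm(moves="0 0 0 0.02 -0.004 0 0.05; 0 0 0 0.055 -0.011 0 0.05; 0 0 0 0.095 -0.019 0 0.05; 0 0 0 0.135 -0.027 0 0.05; 0 0 0 0.175 -0.036 0 0.05; 0 0 0 0.215 -0.044 0 0.05; 0 0 0 0.255 -0.052 0 0.05; 0 0 0 0.295 -0.06 0 0.05; 0 0 0 0.325 -0.066 0 0.05; 0 0 0 0.344 -0.07 0 0.05")

```text
time: 10.95
tool_pos: [0.5512, 0.2167, 0.1539]
tool_rot: [-0.0, 0.813, 0.583, -0.001]
contact_force: [-0.5, 0.3, -0.0]
opening: 0.0579
```

>>> jog_arm(moves="0 0 0 0 0 0.015 0.05; 0 0 0 0 0 0.03 0.05; 0 0 0 0 0 0.045 0.05; 0 0 0 0 0 0.055 0.05; 0 0 0 0 0 0.06 0.05; 0 0 0 0 0 0.06 0.05; 0 0 0 0 0 0.06 0.05")

```text
time: 11.82
tool_pos: [0.5517, 0.2156, 0.0954]
tool_rot: [0.0, 0.813, 0.582, 0.0]
contact_force: [-0.0, 0.5, -0.8]
opening: 0.0576
```

```bash
python3 -c "
from h import *;look('m')
"
```

```text
{'time': 11.825, 'qpos': [0.373, 0.18, -0.004, 1.386, -0.0, 2.271], 'tool_pos': [0.552, 0.216, 0.095], 'tool_rot': [0.0, 0.813, 0.582, 0.0], 'contact_force': [-0.024, 0.489, -0.777], 'ft_torque': [-0.027, -0.014, 0.049], 'opening': 0.058}
```

View pics/m.png

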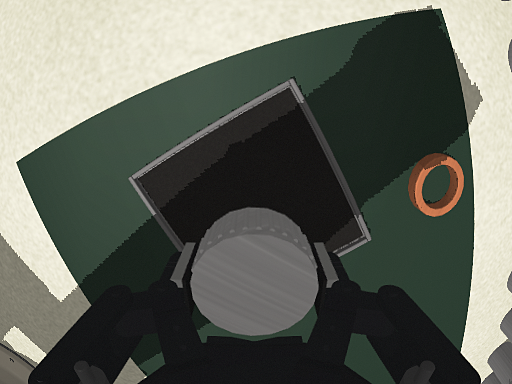

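The cap is held level above the tray, and three rim corners show at (131,179), (293,80) and (370,240). I'll use them to check the tray centre.

```bash
python3 -c "
from h import *;import pickle
s,d=pickle.load(open('m.pkl','rb'))
P=[wplane(d,s,*p,.01)[:2] for p in((131,179),(293,80),(370,240))];print(P,'centre',(P[0]+P[2])/2, np.linalg.norm(P[0]-P[1]),np.linalg.norm(P[2]-P[1]))"
```

```text
[array([0.4652973 , 0.26786244]), array([0.60958248, 0.29685946]), array([0.63724452, 0.15122528])] centre [0.55127091 0.20954386] 0.1471701152482775 0.14823799221909806
```

>>> jog_arm(moves="0 0 0 -0.005 0 0.015 0.05; 0 0 0 -0.005 0 0.03 0.05; 0 0 0 -0.005 0 0.045 0.05; 0 0 0 -0.005 0 0.058 0.05; 0 0 0 -0.005 0 0.067 0.05; 0 0 0 -0.005 0 0.074 0.05; 0 0 0 -0.005 0 0.078 0.05; 0 0 0 -0.005 0 0.081 0.05; 0 0 0 -0.005 0 0.082 0.05; 0 0 0 -0.005 0 0.082 0.05")

```text
time: 13.12
tool_pos: [0.55, 0.2108, 0.013]
tool_rot: [0.0, 0.813, 0.582, 0.0]
contact_force: [-0.3, 0.0, -1.5]
opening: 0.0574
```

>>> jog_arm(moves="0 0 0 0 0 0.0005 0.05; 0 0 0 0 0 0.001 0.05; 0 0 0 0 0 0.001 0.05")

```text
time: 13.5
tool_pos: [0.5498, 0.2108, 0.0118]
tool_rot: [-0.0, 0.813, 0.582, -0.0]
contact_force: [-0.4, 0.2, -0.6]
opening: 0.0578
```

>>> jog_arm(moves="0 0 0 0 0 0.0005 0.05; 0 0 0 0 0 0.001 0.05; 0 0 0 0 0 0.001 0.05")

```text
time: 13.88
tool_pos: [0.5498, 0.2108, 0.0107]
tool_rot: [-0.0, 0.813, 0.582, -0.0]
contact_force: [0.0, -0.9, -0.6]
opening: 0.0576
```

>>> jog_arm(moves="0 0 0 0 0 0.0004 0.05; 0 0 0 0 0 0.0007 0.05; 0 0 0 0 0 0.0007 0.05")

```text
time: 14.25
tool_pos: [0.5499, 0.2108, 0.0106]
tool_rot: [0.0, 0.813, 0.582, 0.0]
contact_force: [-2.3, -1.6, 5.4]
opening: 0.0576
```

Contact at 5 N. I'll release slowly and rise.

>>> jog_arm(moves="0 0 0 0 0 0 0.059; 0 0 0 0 0 0 0.06; 0 0 0 0 0 0 0.062; 0 0 0 0 0 0 0.066; 0 0 0 0 0 0 0.07; 0 0 0 0 0 0 0.07")

```text
time: 15.0
tool_pos: [0.5499, 0.2108, 0.01]
tool_rot: [-0.0, 0.813, 0.582, -0.0]
contact_force: [-0.3, -0.2, -0.5]
opening: 0.07
```

>>> jog_arm(moves="0 0 0 0 0 -0.005 0.07; 0 0 0 0 0 -0.015 0.07; 0 0 0 0 0 -0.03 0.07; 0 0 0 0 0 -0.05 0.07; 0 0 0 0 0 -0.08 0.07; 0 0 0 0 0 -0.11 0.07; 0 0 0 0 0 -0.14 0.07; 0 0 0 0 0 -0.14 0.07; 0 0 0 0 0 -0.14 0.07")

```text
time: 16.12
tool_pos: [0.5498, 0.2107, 0.1501]
tool_rot: [0.0, 0.813, 0.582, 0.0]
contact_force: [0.0, -0.8, -0.9]
opening: 0.0704
```

```bash
python3 -c "
from h import *;look('n')
"
```

```text
{'time': 16.125, 'qpos': [0.366, 0.164, 0.083, 1.49, -0.0, 2.264], 'tool_pos': [0.55, 0.211, 0.15], 'tool_rot': [0.0, 0.813, 0.582, 0.0], 'contact_force': [0.014, -0.845, -0.875], 'ft_torque': [0.001, -0.003, 0.042], 'opening': 0.07}
```

View pics/n.png

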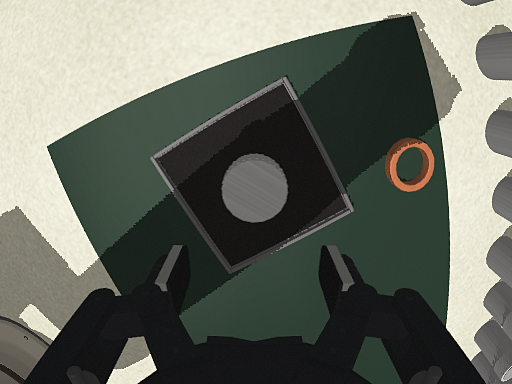

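The cap stands flat in the middle of the tray, top centre at about (255,188), and the gripper is clear. Handing in.

```bash
python3 -c "
from h import *;import pickle
s,d=pickle.load(open('n.pkl','rb'))
print(wplane(d,s,255,188,.034),np.mean([wplane(d,s,*p,.01) for p in((152,157),(285,78),(352,210),(231,271))],0))
from rig import robot;print(robot.hand_in())"
```

```text
[0.55243584 0.21407301 0.034     ] [0.55162109 0.21100667 0.01      ]
the job is handed in; nothing more can be done
None
```

The cap is off the canister and standing flat and released near the middle of the tray. I handed the job in at about 16 s of the 51 s allowed; no verdict was reported.

- **Twist:** I gripped the cap at 35 N and broke it loose with a 30° twist. The brush streaks on its top kept their direction in the wrist view (about 117° before and after), so it did not slip in the fingers.
- **Thread:** I turned it on in 6° steps under a light upward pull, with at most 16 N read at the wrist between steps. At about 0.94 rad in all, the force fell to 0 and the cap lifted freely.
- **Placing:** It touched the tray floor at about 5 N, and I then opened the fingers and raised the gripper clear.
- **Last check:** The final wrist picture puts the cap about 3 mm from the tray's centre, with the fingers well away from it.
- **Disagreements:** The gripper's forces were only read at the end of each move, so short peaks in between are not known. Estimates of the tray's centre differed by about 5 mm between views, well inside the 50 mm allowed.
- **Bystanders:** They looked unmoved in the picture taken after the lift. Of the four, only the adapter ring is in the last picture; I did not measure them again at the end.

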